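# Dispense one jar stopper and nudge it between the cedar rails

## Robot

A 7-joint arm with a two-finger parallel gripper is mounted at the origin on the work surface. World frame = base frame: x ahead of the robot, y to its left, z up, the work surface at z = 0. Lengths are in mm, angles in rad, forces in N, time in s.
With the tool pointing down it reaches from about 375 to 925 mm from the base axis. Payload 3.1 kg.
Tool frame: the origin (TCP) lies between the finger pads; the fingertips stand 17 mm ahead of it and the grasp point (between the pads) lies 2 mm behind it; z points along the fingers, y is the direction in which the jaws open and shut (so a half turn about z gives the same grasp; the last joint's range is limited). The gripper opens to 85 mm and grips with 20 to 120 N. Pads are 22 mm wide; open, the fingers measure 114 mm over their backs; the gripper's body (76 mm by 85 mm) begins 54 mm behind the grasp point. The pads swing forward as they close: fully open they stand 13 mm farther back than shut.
Start: joints at [1.078, 0.383, 0.044, 1.598, -0.018, 1.161, -0.05], TCP at [250.024, -599.993, 248.269] pointing down, gripper open.
Joint ranges: [-2.61, 2.61], [-0.41, 2.15], [-1.48, 1.57], [0, 2.5], [-1.57, 4.71], [0.05, 1.97], [-2.85, 2.85]. Speed limits (rad/s): [2.79, 2.79, 3.14, 3.14, 3.14, 3.14, 3.14].

## Interface

Orientations are given as a unit quaternion [w, x, y, z].
In Python, from plant import robot gives the robot as it stands.
- The arm moves only by the shell command python3 -m crank 'ROWS' [FORCE]. ROWS is JSON, one flat list of numbers, 7 for each row, row after row: the opening, from -1 (shut) to 1 (fully open), so that 0 is half open, then the shift along the world's x, y, z in m, then the turn, a rotation vector about the world's x, y, z in rad. In form: [claw, dx, dy, dz, ax, ay, az, claw, dx, dy, dz, ax, ay, az, ...]. A call has 1 to 10 rows; each row shifts and turns the commanded pose from where the row before left it; what a row does not reach is not made up. A row lasts 1/10 s, in which the tool goes at most 50 mm and 8.59 degrees, less where a joint would pass 70% of its speed; a pose out of reach is approached as far as the arm can. A call with a gripper value outside its range is refused whole. The fingers move at their own pace and stop on an object; FORCE is the grip in N (left out, the last holds). Time passes only in rows, so rows that do not move let the fingers close. It gives the time, the measured TCP pose, the force and the opening at its end, in the units of the state.
- robot.get_obs(): the state, without advancing time (a new reading comes with each control period).
- robot.grab_frame(name): name is "side" or "top"; returns a dict with "pixels" (384x512x3 uint8, red, green, blue), "range_z" (384x512 float32, mm along the optical axis (not along the pixel's ray), 0 where there is no reading), "fx", "fy", "cx", "cy" (pixels), "k1" (the pictures are not rectified: a ray, as slopes to the right and down, at radius r is drawn at 1 + k1 r^2 times it, then the intrinsics apply), "world_to_cam" (4x4, takes a point from world to camera coordinates). Camera axes: x right, y down, z forward; pixel columns grow to the right and rows downward; lengths in mm; the calibration is good to about 2 mm. A picture is of the moment at which its call begins.
- robot.finish_job(): hands the job in, once; it reports no verdict.
Trained networks look in the newest picture that a camera, given by its name, has taken for a name from the list of things; names that differ only in an ending like _2 or _b are one class to them, and where a whole thing is asked for, a point or a joint stands for the part that bears it (a point fixed in the world has none). Each returns a list of dicts, best first, with "confidence" (0 to 1); they miss things now and then, are a little off and sometimes report something else, mostly with a low value. They report only what shows in the picture. A call takes as long as a camera call. They do not tell look-alikes from the thing itself.
- robot.boxes_of(camera, target): "extent" ([left, top, right, bottom] in pixels, round what is visible of it).
The state is a dict: "time": time; "joint_pos": joint angles; "joint_vel": joint speeds; "joint_torque": joint torques, N m; "position": TCP position; "ee_rot": TCP orientation; "force": force on the tool from outside, world axes, zero at the start; "wrist_torque": the same for the moment, N m; "finger_gap": finger opening in mm.
Only numpy, scipy, OpenCV 4.12 (cv2) and the standard library are available. Lean on these libraries where they do the work, as an engineer would, in place of code of your own. Each camera call takes 0.05 s, during which the arm holds its last target. There are 200 camera calls.

## Task

Press the plunger of the grey stopper dispenser all the way down once, so that a single beech stopper slides out of its front, and let the plunger spring back up. Then push that stopper along the counter with the fingers, without picking it up, until it lies flat between the two cedar rails with no part of it sticking out past the rail ends. Leave the other stoppers in the dispenser, do not disturb the two jars, the orange lid or the tongs, and finish clear of everything.

Things in the scene. Friction and masses are not known exactly. Their poses are not given: they have to be found in the camera images.
- dispenser: Fixed pale grey dispenser on the counter, open underneath; housing 61 mm wide, 44 mm high. Origin on the counter under the centre of the open-topped square magazine holding a stack of three stoppers. Front wall 29 mm to -x of it (roughly towards the robot), rear end 124 mm to +x. Two screw-down feet, 4 mm high, reach 45 mm from the centre line at x = 85 to 115 mm.
- outlet (a point): Outlet: point on the counter under the middle of the front wall, at the 17 mm high slot. A full press slides the bottom stopper out along the dispenser's -x until its centre lies about 57 mm in front of this point (a fast press throws it a little farther); the steel pusher then draws back in and the stack drops by one.
- plunger_top (a point): Centre of the flat top of the plunger's round grey cap, 36 mm across and 12 mm thick, on a steel stem over the rear of the dispenser, 75 mm from the dispenser's origin along its +x; the top is 85 mm above the counter when up, 60 mm when fully down. Pressed straight down.
- plunger (a joint): Plunger depression in m: 0 = up, 0.025 = fully down. A spring pushes it back up: about 4 N at the start, 9 N at the bottom, with some friction of the stack besides (about 3 to 8 N).
- stopper_a_center (a point): Centre (half-way up) of the bottom stopper of the stack, the one that comes out first: a plain beech disc 50 mm in diameter, 12 mm thick, about 18 g. Its centre is 6 mm above the counter, and it slides flat on the counter.
- stopper_b_center (a point): Centre of the second stopper of the stack, same disc; must stay in the dispenser.
- stopper_c_center (a point): Centre of the top stopper of the stack, same disc; must stay in the dispenser.
- rails: Two fixed parallel cedar rails on the counter, to the left or to the right of the dispenser's outlet. Each is 90 mm long (along this body's y axis), 14 mm wide, 18 mm high; the clear gap between them is 84 mm (along x), open at both ends and without a floor. Origin on the counter surface midway between the rails, half-way along them. One open end faces the outlet.
- jar_a: Empty open square glass jar, 70 x 70 mm, 85 mm high, loose, on the other side of the outlet from the rails. Origin at the centre of its underside. Bystander.
- jar_b: A second, like jar, on either side of the rear part of the dispenser. Origin at the centre of its underside. Bystander.
- silicone_lid: Small round orange silicone lid, 72 mm across, 6 to 8 mm thick with a 12 mm thick, 20 mm high knob, lying beside the rear part of the dispenser, on the other side from that jar. Origin at the centre of its underside. Bystander.
- tongs: Spring-loaded steel tongs lying flat between the robot and the dispenser, about 205 mm long along their y axis, 42 mm wide, up to 18 mm high. Origin near the middle, on the counter. Bystander.
Mind the look-alikes: they are no part of the job. Of the things that look like the dispenser, the middle-sized one is meant.

How it is judged:
By the outcome, as a careful person would: the job done as asked, in the order asked, and still so for the second after the job is handed in, with the robot touching nothing.
It also fails if it takes over 51 s, if anything falls off the work surface, if the arm or the gripper's body presses on something with over 40 N, if the wrist force passes 120 N, or if a joint passes its speed limit or range.

## Working session

There is one attempt and no reset: what is moved stays moved. The work goes in short steps, Python scripts to look and compute and a shell command to move; the robot and the scene stay as the last step left them, time stands still between calls to the robot, and variables do not carry over. Pictures are saved under pics/ and viewed, about 8 in all and at most 12, crops included, and the job is handed in when it is done.

```bash
mkdir -p pics; ls; cat > h.py <<'E'
import numpy as np, cv2
from plant import robot
def pts(f):
    h,w=f["range_z"].shape
    K=np.array([[f["fx"],0,f["cx"]],[0,f["fy"],f["cy"]],[0,0,1.]])
    u,v=np.meshgrid(np.arange(w),np.arange(h))
    n=cv2.undistortPoints(np.stack([u,v],-1).reshape(-1,1,2).astype(float),K,np.array([f["k1"],0,0,0,0.])).reshape(h,w,2)
    z=f["range_z"].astype(float)
    c=np.stack([n[...,0]*z,n[...,1]*z,z,np.ones_like(z)],-1)
    p=(c@np.linalg.inv(np.array(f["world_to_cam"])).T)[...,:3]
    p[z==0]=np.nan
    return p
def snap(cam,name=None):
    f=robot.grab_frame(cam)
    if name: cv2.imwrite(f"pics/{name}.png",f["pixels"][...,::-1])
    return f,pts(f)
E
python3 - <<'E'
from h import *
for c in("top","side"):
    f,p=snap(c,c+"0"); np.save(c+"0.npy",p); print(c,np.array(f["world_to_cam"]).round(2).tolist())
    for t in("dispenser","rails","jar_a","silicone_lid","tongs","plunger_top","stopper_a_center"):
        print(t,[(round(b["confidence"],2),[round(x) for x in b["extent"]]) for b in robot.boxes_of(c,t)])
print(robot.get_obs()["time"],robot.get_obs()["ee_rot"],robot.get_obs()["finger_gap"])
E
```

```text
pics
top [[0.04, -1.0, -0.01, 36.55], [-0.97, -0.04, -0.22, 615.61], [0.22, 0.01, -0.98, 1071.46], [0.0, 0.0, 0.0, 1.0]]
dispenser [(0.81, [248, 158, 292, 220]), (0.6, [252, 91, 291, 135]), (0.57, [110, 187, 159, 272]), (0.22, [318, 127, 361, 179])]
rails [(0.81, [190, 237, 234, 286]), (0.53, [251, 152, 289, 222])]
jar_a [(0.94, [336, 199, 376, 239]), (0.74, [318, 127, 361, 175])]
silicone_lid [(0.86, [186, 172, 211, 200])]
tongs [(0.59, [248, 280, 339, 305])]
plunger_top [(0.62, [267, 92, 276, 100]), (0.61, [260, 165, 275, 181]), (0.61, [114, 198, 129, 217])]
stopper_a_center []
side [[0.71, -0.7, -0.0, -375.62], [-0.4, -0.4, -0.82, 336.12], [0.58, 0.59, -0.57, 424.93], [0.0, 0.0, 0.0, 1.0]]
dispenser [(0.91, [101, 140, 189, 212]), (0.87, [326, 162, 355, 202]), (0.69, [250, 184, 315, 256])]
rails [(0.9, [138, 213, 210, 266])]
jar_a [(0.98, [321, 250, 382, 330]), (0.57, [355, 201, 408, 260])]
silicone_lid [(0.97, [215, 187, 244, 200])]
tongs [(0.79, [164, 287, 270, 359])]
plunger_top [(0.59, [336, 162, 350, 175]), (0.56, [147, 140, 167, 161]), (0.48, [280, 186, 299, 205])]
stopper_a_center [(0.55, [262, 244, 278, 251])]
0.8 [3.26389507e-05 9.80578750e-01 1.96125759e-01 1.36549657e-05] 85.24355408889069
```

View pics/top0.png

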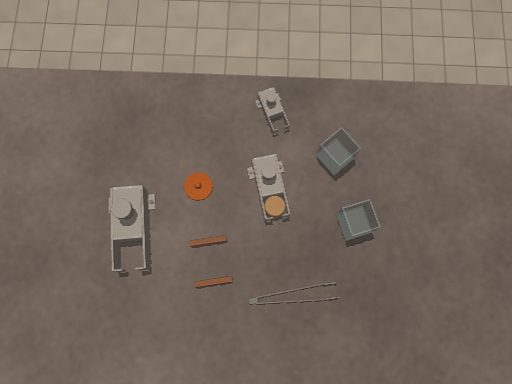

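View pics/side0.png

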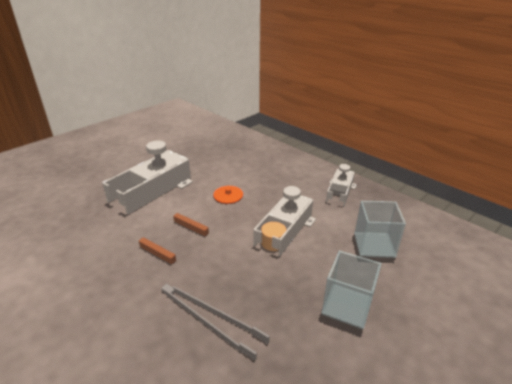

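The dispenser that's meant is the middle-sized one, with its cap at top px (268,172) and its stack at (275,206). The rails are at (208,241) and (213,282), the tongs at about (293,294), the jars at (358,221) and (338,152), and the lid at (198,186). Next I'll measure these positions.

```bash
python3 - <<'E'
from h import *
def rect(n,q): 
    r=cv2.minAreaRect(q[:,:2].astype(np.float32)); print(n,len(q),"c",np.round(r[0],1),"size",np.round(r[1],1),"ang",round(r[2],1),"med",np.median(q,0).round(1))
for c,regs in(("top",dict(disp=(240,145,300,228),rail1=(185,232,232,250),rail2=(190,273,238,290),tongs=(244,276,345,308),jar=(332,195,384,245),lid=(182,170,215,203))),
              ("side",dict(disp=(245,180,320,258),rail1=(170,212,212,237),rail2=(135,236,178,264)))):
    p=np.load(c+"0.npy"); im=cv2.imread(f"pics/{c}0.png")
    for n,(a,b,d,e) in regs.items():
        q=p[b:e,a:d].reshape(-1,3); col=im[b:e,a:d].reshape(-1,3).astype(int); ok=~np.isnan(q[:,0]); q=q[ok];col=col[ok]
        if n=="disp":
            rect(c+" cap",q[(q[:,2]>76)&(q[:,2]<95)]); rect(c+" house",q[(q[:,2]>36)&(q[:,2]<52)])
            m=(col[:,2]-col[:,0]>70)&(q[:,2]>20);rect(c+" stack",q[m])
        else:
            m=q[:,2]>(11 if 'rail' in n else 4)
            if 'rail' in n: m&=(col[:,2]-col[:,0]>40)
            rect(c+" "+n,q[m])
E
```

```text
top cap 180 c [664.3  19.5] size [33.8 32.8] ang 2.1 med [663.7  19.7  83.9]
top house 1040 c [638.7  13.1] size [155.2  61.2] ang 14.3 med [644.7  15.6  42.6]
top stack 302 c [591.5   3. ] size [46.3 45.9] ang 35.1 med [592.2   2.8  35.1]
top rail1 205 c [504.3 158.6] size [14.3 88.4] ang 11.0 med [503.7 158.5  17.2]
top rail2 218 c [407.8 139.9] size [13.6 88.3] ang 11.0 med [407.4 140.8  17. ]
top tongs 299 c [393.4 -56.8] size [ 71.8 224.6] ang 3.0 med [378.5 -38.6  10.5]
top jar 972 c [ 572.6 -200.2] size [116.6 126.8] ang 5.2 med [ 565.6 -196.9   48.5]
top lid 516 c [639.1 195.1] size [72.9 75. ] ang 4.3 med [638.4 191.2   6.8]
side cap 184 c [663.9  20.6] size [34.5 34.2] ang 61.1 med [660.5  18.2  84.1]
side house 1113 c [637.8  14.9] size [155.   62.4] ang 14.4 med [635.2  10.6  43.3]
side stack 315 c [591.7   2.4] size [49.5 47.3] ang 80.6 med [590.9   2.6  35.8]
side rail1 244 c [503.5 159.8] size [15.3 91. ] ang 10.6 med [502.6 156.2  17.1]
side rail2 304 c [407.3 141.5] size [15.3 90.9] ang 10.8 med [406.1 137.5  17.3]
```

```bash
python3 -m crank '[-1,0.023,0.0345,0,0,0,0.148,-1,0.023,0.0345,0,0,0,0.148,-1,0.023,0.0345,0,0,0,0.148,-1,0.023,0.0345,0,0,0,0.148,-1,0.023,0.0345,0,0,0,0.148,-1,0.023,0.0345,0,0,0,0.148,-1,0.023,0.0345,0,0,0,0.148,-1,0.023,0.0345,0,0,0,0.148,-1,0.023,0.0345,0,0,0,0.148,-1,0.023,0.0345,0,0,0,0.148]' 40
python3 -m crank '[-1,0.023,0.0345,0,0,0,0,-1,0.023,0.0345,0,0,0,0,-1,0.023,0.0345,0,0,0,0,-1,0.023,0.0345,0,0,0,0,-1,0.023,0.0345,0,0,0,0,-1,0.023,0.0345,0,0,0,0,-1,0.023,0.0345,0,0,0,0,-1,0.023,0.0345,-0.02,0,0,0,-1,0,0,-0.03,0,0,0,-1,0,0,0,0,0,0]'
```

```text
time: 1.8
position: [480.8, -253.7, 248.7]
ee_rot: [0.0, 0.59, 0.808, -0.0]
force: [0.5, -0.2, 0.1]
finger_gap: 0.0
time: 2.8
position: [660.9, 22.6, 193.2]
ee_rot: [-0.004, 0.59, 0.807, -0.003]
force: [-1.1, -1.7, -1.6]
finger_gap: -0.1
```

```bash
python3 -m crank '[-1,0.003,-0.002,-0.04,0,0,0,-1,0,0,-0.03,0,0,0,-1,0,0,-0.012,0,0,0,-1,0,0,0,0,0,0,-1,0,0,0,0,0,0]'
python3 - <<'E'
from h import *
f,p=snap("side"); a=f["pixels"][100:290,210:400,::-1]
g,p=snap("top"); b=g["pixels"][90:280,170:360,::-1]
cv2.imwrite("pics/above.png",cv2.resize(np.hstack([a,b]),None,fx=2,fy=2))
print(robot.get_obs()["position"],robot.get_obs()["force"])
E
```

```text
time: 3.3
position: [668.1, 18.3, 118.1]
ee_rot: [0.001, 0.592, 0.806, 0.001]
force: [0.8, 0.3, 1.4]
finger_gap: 0.1
[668.82978434  19.00299981 119.03795847] [ 0.14999039 -1.11639653 -0.0461193 ]
```

View pics/above.png

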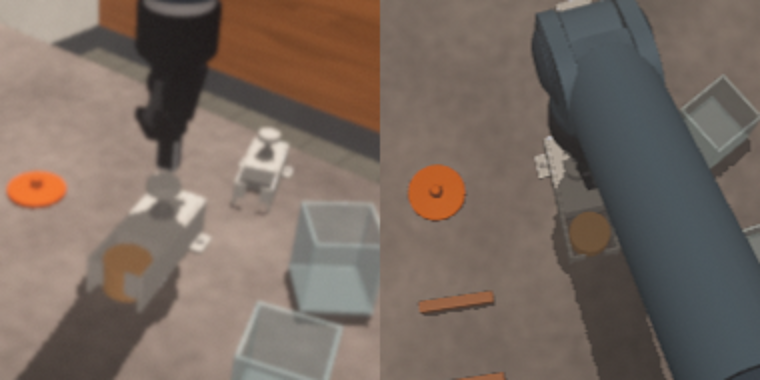

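Side view: the shut fingers stand right above the plunger cap (crop px 163,185). I'll lower and press slowly.

```bash
python3 -m crank '[-1,-0.004,0.001,-0.007,0,0,0,-1,0,0,-0.006,0,0,0,-1,0,0,-0.004,0,0,0,-1,0,0,-0.004,0,0,0,-1,0,0,-0.004,0,0,0,-1,0,0,-0.004,0,0,0,-1,0,0,-0.004,0,0,0,-1,0,0,-0.004,0,0,0,-1,0,0,-0.004,0,0,0,-1,0,0,0,0,0,0]'
```

```text
time: 4.4
position: [663.0, 20.4, 77.2]
ee_rot: [-0.0, 0.592, 0.806, -0.001]
force: [-4.1, -0.1, 9.9]
finger_gap: -0.2
```

```bash
python3 -m crank '[-1,0,0,-0.002,0,0,0,-1,0,0,-0.002,0,0,0,-1,0,0,0,0,0,0,-1,0,0,0,0,0,0]'; python3 - <<'E'
from h import *
f,p=snap("side"); print(robot.get_obs()["force"],robot.get_obs()["position"]); cv2.imwrite("pics/press.png",cv2.resize(f["pixels"][130:320,170:360,::-1],None,fx=3,fy=3))
E
```

```text
time: 4.8
position: [663.1, 20.4, 77.0]
ee_rot: [0.0, 0.592, 0.806, -0.001]
force: [-10.9, -1.2, 25.9]
finger_gap: 0.2
[-10.3065089   -1.16485394  25.09181187] [663.10125087  20.37374417  77.0154255 ]
```

View pics/press.png

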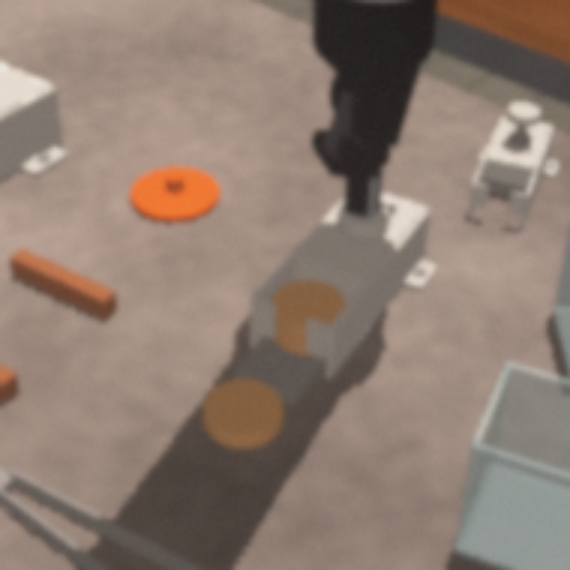

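The press bottomed out: 26 N with no further travel. One stopper is out, at crop px (243,413). I'll retract and locate it.

```bash
python3 -m crank '[-1,0,0,0.006,0,0,0,-1,0,0,0.008,0,0,0,-1,0,0,0.01,0,0,0,-1,0,0,0.02,0,0,0,-1,0,0,0.03,0,0,0,-1,0,0,0.03,0,0,0,-1,-0.02,-0.02,0.02,0,0,0,-1,-0.03,-0.03,0,0,0,0,-1,-0.03,-0.03,0,0,0,0,-1,0,0,0,0,0,0]'; python3 - <<'E'
from h import *
o=robot.get_obs();print(o["position"],o["joint_pos"])
for c in("top","side"):
    f,p=snap(c,c+"1"); im=f["pixels"].astype(int)
    m=(im[...,0]-im[...,2]>25)&(im[...,0]-im[...,1]>8)&(abs(p[...,0]-500)<55)&(abs(p[...,1]+20)<60)&(p[...,2]<25)&(p[...,2]>6)
    q=p[m]
    if len(q)>20: print(c,len(q),cv2.minEnclosingCircle(q[:,:2].astype(np.float32)),q.mean(0).round(1))
    h=(abs(p[...,0]-664)<22)&(abs(p[...,1]-20)<22)&(p[...,2]>52)&(p[...,2]<100)
    if h.any(): print("cap z",np.median(p[h][:,2]),h.sum())
E
```

```text
time: 5.85
position: [578.2, -67.5, 193.7]
ee_rot: [-0.001, 0.595, 0.803, -0.004]
force: [0.7, -0.3, -1.0]
finger_gap: -0.4
[578.20222183 -67.52387063 193.65507014] [ 0.45420631  0.35944625 -0.49368125  1.7915615   0.20019734  1.04574166
  0.18018613]
top 320 ((507.48394775390625, -20.321001052856445), 24.8046817779541) [507.4 -20.2  11. ]
cap z 84.09462158697943 186
side 450 ((507.0904541015625, -18.2322998046875), 25.771751403808594) [505.2 -20.6  11.5]
cap z 83.977305024423 233
```

View pics/side1.png

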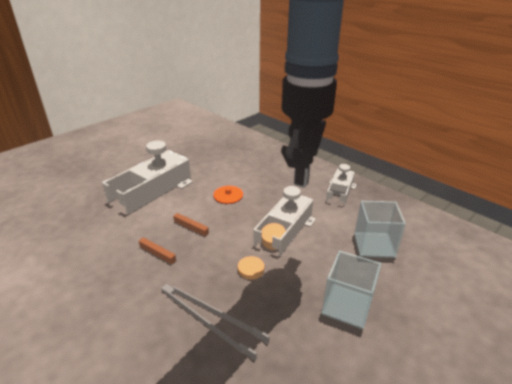

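Stopper at (507,-20), plunger back up (cap z 84). Next I'll set the fingers about 35 mm apart behind it as a cradle.

```bash
python3 -m crank '[-0.18,-0.03,0.002,-0.02,0,0,0,-0.18,-0.027,0.0025,-0.03,0,0,0,-0.18,0,0,-0.04,0,0,0,-0.18,0,0,-0.03,0,0,0,-0.18,0,0,-0.015,0,0,0,-0.18,0,0,0,0,0,0,-0.18,0,0,0,0,0,0]'; python3 - <<'E'
from h import *
f,p=snap("side"); o=robot.get_obs(); T=o["position"]; print(T,o["finger_gap"])
m=(abs(p[...,0]-T[0])<50)&(abs(p[...,1]-T[1])<40)&(p[...,2]>25)&(p[...,2]<T[2]+5)
q=p[m]-T; print(len(q),np.percentile(q[:,2],[0,1,3,10,30]))
cv2.imwrite("pics/over.png",cv2.resize(f["pixels"][150:350,170:370,::-1],None,fx=3,fy=3))
E
```

```text
time: 6.65
position: [527.6, -54.6, 61.0]
ee_rot: [0.0, 0.591, 0.806, 0.001]
force: [0.1, 1.0, -0.3]
finger_gap: 34.9
[528.09027669 -54.86358925  61.6948604 ] 35.161124381326424
170 [-18.36316086 -18.07873434 -16.48825786 -13.94358102  -8.23930292]
```

View pics/over.png

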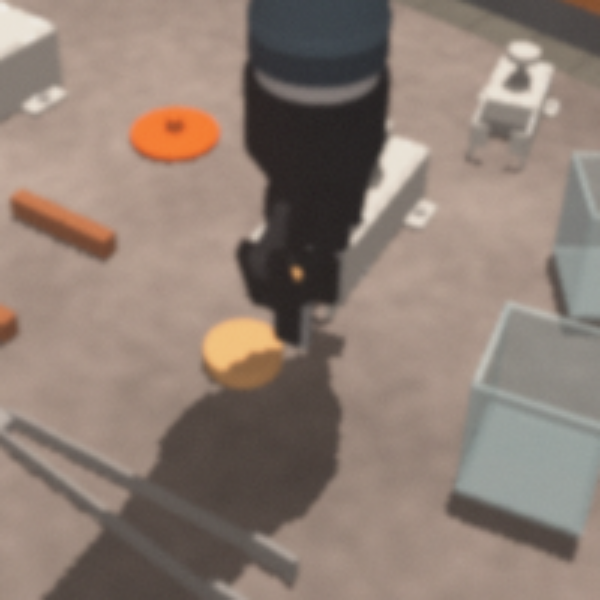

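Fingers hang about 17 mm below the TCP, beside the disc (crop px 243,352). I'll correct the position and lower.

```bash
python3 -m crank '[-0.18,-0.0075,-0.009,0,0,0,0,-0.18,0,0,-0.015,0,0,0,-0.18,0,0,-0.013,0,0,0,-0.18,0,0,-0.008,0,0,0,-0.18,0,0,-0.004,0,0,0,-0.18,0,0,0,0,0,0,-0.18,0,0,0,0,0,0]'
```

```text
time: 7.4
position: [518.7, -64.2, 20.2]
ee_rot: [-0.0, 0.592, 0.806, 0.0]
force: [-0.3, 0.2, -0.0]
finger_gap: 34.7
```

```bash
python3 -m crank '[-0.18,-0.0015,0.005,0,0,0,0,-0.18,-0.003,0.01,0,0,0,0,-0.18,-0.003,0.01,0,0,0,0,-0.18,-0.003,0.01,0,0,0,0,-0.18,-0.003,0.01,0,0,0,0,-0.18,-0.003,0.01,0,0,0,0,-0.18,-0.003,0.01,0,0,0,0,-0.18,-0.003,0.01,0,0,0,0,-0.18,-0.003,0.01,0,0,0,0,-0.18,0,0,0,0,0,0]'; python3 - <<'E'
from h import *
for c in("top","side"):
    f,p=snap(c,c+"2"); im=f["pixels"].astype(int); T=robot.get_obs()["position"]
    m=(im[...,0]-im[...,2]>25)&(im[...,0]-im[...,1]>8)&(abs(p[...,0]-T[0])<50)&(p[...,1]>T[1])&(p[...,1]<T[1]+80)&(p[...,2]<20)&(p[...,2]>6)
    q=p[m]
    if len(q)>20: print(c,len(q),cv2.minEnclosingCircle(q[:,:2].astype(np.float32)),q.mean(0).round(1))
print(T)
cv2.imwrite("pics/mid.png",cv2.resize(f["pixels"][150:350,100:300,::-1],None,fx=3,fy=3))
E
```

```text
time: 8.4
position: [492.4, 22.8, 20.3]
ee_rot: [-0.0, 0.591, 0.807, 0.0]
force: [-0.5, -0.4, -0.0]
finger_gap: 35.1
top 131 ((478.49835205078125, 55.40403747558594), 23.201934814453125) [473.3  59.2  11. ]
side 117 ((482.0793762207031, 52.200035095214844), 25.937410354614258) [467.9  50.2  11. ]
[492.87598088  20.79350761  20.19769396]
```

View pics/mid.png

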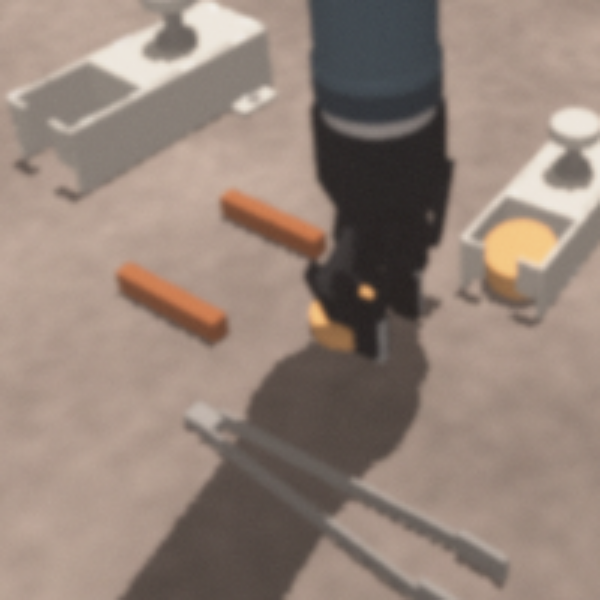

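The disc (crop px 330,325) is cradled at about (480,53) and heading into the rail gap. I'll continue in.

```bash
python3 -m crank '[-0.18,-0.002,0.006,0,0,0,0,-0.18,-0.0045,0.011,0,0,0,0,-0.18,-0.0045,0.011,0,0,0,0,-0.18,-0.0045,0.012,0,0,0,0,-0.18,-0.003,0.012,0,0,0,0,-0.18,-0.003,0.012,0,0,0,0,-0.18,-0.003,0.012,0,0,0,0,-0.18,-0.003,0.01,0,0,0,0,-0.18,-0.0015,0.005,0,0,0,0,-0.18,0,0,0,0,0,0]'; python3 - <<'E'
from h import *
for c in("top","side"):
    f,p=snap(c,c+"3"); im=f["pixels"].astype(int); T=robot.get_obs()["position"]
    m=(im[...,0]-im[...,2]>25)&(im[...,0]-im[...,1]>8)&(p[...,2]<20)&(p[...,2]>6)
    d=p[...,:2]-np.array([455.7,150]); R=np.array([[.982,.189],[-.189,.982]]); r=d@R.T
    m&=(abs(r[...,0])<38)&(abs(r[...,1])<60)
    q=r[m]
    if len(q)>20: print(c,len(q),cv2.minEnclosingCircle(q.astype(np.float32)),q.mean(0).round(1),q.min(0),q.max(0))
print(T,robot.get_obs()["force"])
cv2.imwrite("pics/in.png",cv2.resize(f["pixels"][150:350,70:270,::-1],None,fx=3,fy=3))
E
```

```text
time: 9.5
position: [463.8, 112.6, 20.3]
ee_rot: [-0.0, 0.591, 0.807, 0.0]
force: [-0.4, 0.6, 0.0]
finger_gap: 34.4
side 94 ((-8.199014663696289, -17.88745880126953), 30.392946243286133) [-13.9 -12.8] [-31.97073286 -36.82500094] [20.47034973  9.17716848]
[464.1408599  111.16456762  20.24459285] [ 0.49444572 -0.47277216  0.86860132]
```

View pics/in.png

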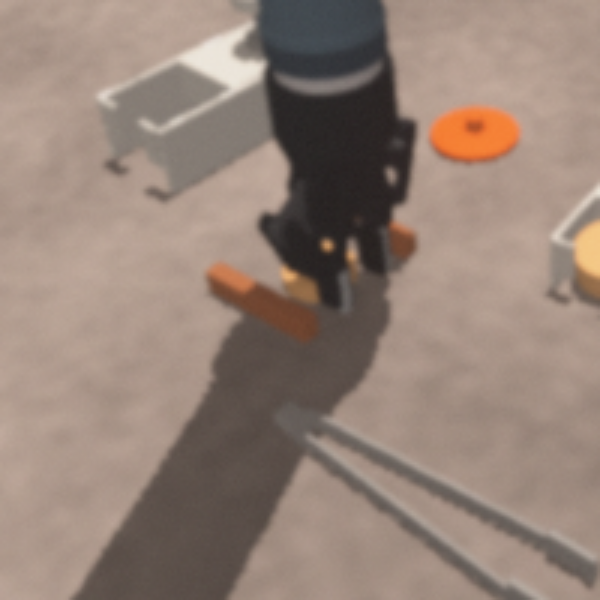

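The disc is inside but looks to be about 10–16 mm short of the middle. I'll push 12 mm more, then back off and rise.

```bash
python3 -m crank '[-0.18,-0.001,0.004,0,0,0,0,-0.18,-0.001,0.005,0,0,0,0,-0.18,-0.0005,0.003,0,0,0,0,-0.18,0,0,0,0,0,0,-0.18,0.002,-0.01,0,0,0,0,-0.18,0.002,-0.01,0,0,0,0,-0.18,0,0,0.02,0,0,0,-0.18,0,0,0.04,0,0,0,-0.18,0,0,0.04,0,0,0,-0.18,0,0,0.03,0,0,0]'
python3 -m crank '[-0.18,0,-0.04,0.02,0,0,0,-0.18,0,-0.045,0,0,0,0,-0.18,0,-0.045,0,0,0,0,-0.18,0,-0.045,0,0,0,0,-0.18,0,-0.045,0,0,0,0,-0.18,0,-0.045,0,0,0,0,-0.18,0,-0.045,0,0,0,0,-0.18,0,0,0,0,0,0,-0.18,0,0,0,0,0,0]'
python3 - <<'E'
from h import *
ims=[]
for c in("top","side"):
    f,p=snap(c,c+"4"); im=f["pixels"].astype(int)
    m=(im[...,0]-im[...,2]>25)&(im[...,0]-im[...,1]>8)&(p[...,2]<20)&(p[...,2]>7)
    d=p[...,:2]-np.array([455.7,150]); R=np.array([[.982,.189],[-.189,.982]]); r=d@R.T
    m&=(abs(r[...,0])<39)&(abs(r[...,1])<60)
    q=r[m]
    if len(q)>20: print(c,len(q),cv2.minEnclosingCircle(q.astype(np.float32)),q.min(0),q.max(0),"z",np.median(p[m][:,2]))
    h=(abs(p[...,0]-664)<22)&(abs(p[...,1]-20)<22)&(p[...,2]>52)&(p[...,2]<100)
    print("cap",np.median(p[h][:,2]) if h.any() else None)
    ims.append(f["pixels"][...,::-1])
cv2.imwrite("pics/end.png",cv2.resize(np.vstack([ims[0][70:320,90:390],ims[1][130:380,90:390]]),None,fx=1.2,fy=1.2))
o=robot.get_obs();print(o["position"],o["force"],o["time"])
E
```

```text
time: 10.6
position: [466.4, 102.1, 152.4]
ee_rot: [0.001, 0.593, 0.805, 0.001]
force: [0.5, 0.2, 0.1]
finger_gap: 35.1
time: 11.5
position: [464.3, -209.2, 170.0]
ee_rot: [-0.0, 0.594, 0.804, -0.0]
force: [0.0, 0.6, -0.1]
finger_gap: 34.8
top 327 ((-3.9123880863189697, 1.6009620428085327), 24.860733032226562) [-28.74885185 -22.56230695] [19.40652526 26.37505407] z 11.085990731421134
cap 83.55295792296943
side 344 ((-3.8538405895233154, 3.885169744491577), 26.019306182861328) [-29.21852047 -22.00850464] [20.40676384 29.54921003] z 11.686030695134434
cap 83.9067197249104
[ 465.07579414 -205.87987966  170.01921239] [-0.73374161  0.75562401 -0.03230063] 11.6
```

View pics/end.png

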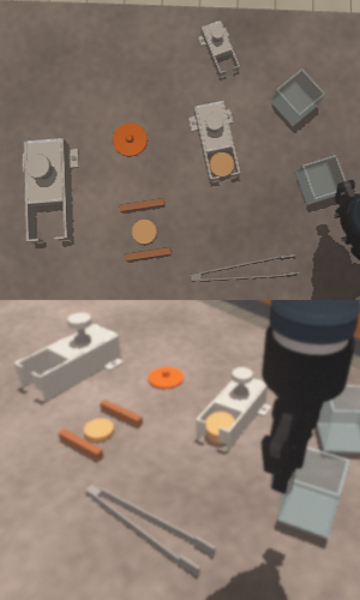

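The disc (top view px 145,231) lies flat and central between the rails. The bystanders haven't moved, and the gripper is well above everything.

```bash
python3 -c "
from plant import robot
print(robot.finish_job())"
```

```text
the job is handed in; nothing more can be done
None
```

I did the job and handed it in at 11.6 s of robot time, out of the 51 s allowed.

**Press:** I pressed the plunger of the middle-sized dispenser once. It bottomed out at about 26 N, one stopper slid out, and the cap came back up (measured 84 mm, as before the press).

**Push:** I pushed the stopper along the counter with the part-open fingers, without gripping it, into the gap between the rails. It first stopped about 10–16 mm short, so I pushed it further in before lifting away.

**Last checks:**
- **Stopper position:** it lies flat with its top 11–12 mm up. Its centre is about 4 mm off the middle across the gap and 2–4 mm off along the rails. That leaves at least 15 mm to each rail end, and the two cameras agree to about 2 mm.
- **Bystanders:** in the final pictures both jars, the lid and the tongs look unmoved. I checked these by eye and did not re-measure them.
- **Remaining stoppers:** the stack is still in the magazine. I did not count the two that should be left.
- **Arm:** the fingertips finished about 150 mm above the counter, with no contact force.

No check failed.

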